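# Fetch the soap tin from behind the bottle and brush

## Robot

A 7-joint arm with a two-finger parallel gripper is mounted at the origin on the work surface. World frame = base frame: x ahead of the robot, y to its left, z up, the work surface at z = 0. Lengths are in mm, angles in rad, forces in N, time in s.
With the tool pointing down it reaches from about 400 to 875 mm from the base axis. Payload 19.3 kg.
Tool frame: the origin (TCP) lies at the very end of the fingers, on their centre line; the grasp point (between the pads) lies 19 mm behind it (grip_point_offset is the z of the grasp point in the tool frame, in mm); z points along the fingers, y is the line along which they close (so a half turn about z gives the same grasp; the last joint's range is limited). The gripper opens to 85 mm and grips with 20 to 120 N. Pads are 22 mm wide; open, the fingers measure 114 mm over their backs; the gripper's body (76 mm by 85 mm) begins 54 mm behind the grasp point. The pads swing forward as they close: fully open they stand 13 mm farther back than shut.
Start: joints at [-1.412, 0.521, -0.036, 1.599, 0.021, 1.021, -0.113], TCP at [141.775, 608.699, 231.291] pointing down, gripper open.
Joint ranges: [-2.91, 2.91], [-0.3, 2.13], [-1.5, 1.42], [0.17, 2.43], [-1.26, 4.41], [0.16, 1.93], [-2.52, 2.52]. Speed limits (rad/s): [1.89, 1.89, 2.39, 2.39, 3.01, 3.01, 3.01].

## Interface

Orientations are given as a 3x3 rotation matrix whose columns are the frame's x, y, z axes.
In Python, from workcell import movep, movel, goto_joints, open_gripper, clamp, wait, inverse_kinematics, read_state, camera, PlanningError, finish_job, grip_point_offset gives the robot as it stands. Calls block until the motion is done:
- movep(position, orientation): joint-space move of the TCP to a pose.
- movel(position, frame=None, max_speed=150, guard=None): straight line of the TCP; frame=None keeps the orientation; max_speed is the mean speed in mm/s. With guard (N) it stops when the force on the tool has changed by that much, and returns True; else False.
- goto_joints(angles): joint-space move.
- open_gripper() and clamp(): open the fingers fully, or close them until they stop; the grip force is fixed at half the most.
- wait(seconds).
- inverse_kinematics(position, orientation): joint angles nearest the present ones, or None.
- read_state(): the state.
- camera(name): name is "side" or "top"; returns a dict with "image" (384x512x3 uint8, blue, green, red), "range_z" (384x512 float32, mm along the optical axis (not along the pixel's ray), 0 where there is no reading), "fx", "fy", "cx", "cy" (pixels), "cam_to_world" (4x4, takes a point from camera to world coordinates). Camera axes: x right, y up, looking along -z (the intrinsics and any distortion apply to the point x, -y, -z); pixel columns grow to the right and rows downward; lengths in mm; the calibration is good to about 2 mm. A picture is of the moment at which its call begins.
A pose or a line that the arm cannot do raises PlanningError and nothing moves.
- finish_job(): hands the job in; it is judged then, once.
The state is a dict: "time": time; "qpos": joint angles; "qvel": joint speeds; "joint_efforts": joint torques, N m; "eef_pos": TCP position; "tool_rot": TCP orientation; "ft_force": force on the tool from outside, world axes, zero at the start; "torque": the same for the moment, N m; "finger_gap": finger opening in mm; "gripper_force": force on a finger pad.
Only numpy, scipy, OpenCV 4.12 (cv2) and the standard library are available. Lean on these libraries where they do the work, as an engineer would, in place of code of your own. Each camera call takes 0.05 s, during which the arm holds its last target. There are 200 camera calls.

## Task

Get the steel tin out from behind the bottle and the upright brush: leave the tin where it is until both of those stand on the white draining board, then stand the tin in the middle of the wooden block, and only then put the bottle and the brush back, each in the middle of the mat it stood on at the start (so remember which stood on which). Keep all three upright throughout, let go of everything, and do not shift the flat brush.

Things in the scene. Friction and masses are not known exactly. Their poses are not given: they have to be found in the camera images.
- tin: Low round steel tin with knurled twist cap (shut, does not turn), upright: 58 mm across, 60 mm high, the cap (56 mm across) from 46 mm up. Origin at the centre of its underside, z up. About 0.2 kg. Starts on the slab 6 mm in front of the upstand, bottle and upright brush close on either side, slightly in front. Grip it across its sides, along the upstand's length, once those are gone.
- bottle: Round white plastic bottle, upright: body 60 mm across up to 90 mm high, then a cone-shaped shoulder, then a grey cap 38 mm across from 107 to 150 mm high by which it can be gripped from above. Origin at the centre of its underside, z up. About 0.4 kg. It starts in the middle of one of the two mats (which one varies).
- brush: Scrubbing brush standing upright on its bristles: round bristle head and wooden block 60 mm across up to 52 mm high, tapering to a straight round wooden handle 30 mm across from 68 to 145 mm high by which it can be gripped from above. Rigid. Origin at the centre of its underside, z up. About 0.26 kg. It starts in the middle of the other mat.
- square_mat: Square black rubber mat, 72 x 72 mm, 4 mm thick, fixed on the slab. Origin at the centre of its underside, z up, x and y along its sides. Left or right of the tin, 77 mm from it centre to centre.
- round_mat: Round black rubber mat, 74 mm across, 4 mm thick, fixed on the slab. Origin at the centre of its underside, z up. On the other side of the tin.
- board: White plastic draining board with thin grey grooves, 240 mm (its x) by 130 mm (its y), 15 mm thick, flat-topped, fixed, to one side of the slab; room for the bottle and brush side by side along its x. Origin at the centre of its underside, z up.
- stand: Square wooden block 100 x 100 mm, 20 mm high, flat-topped, fixed, on the other side of the slab from the board: the place for the tin. Origin at the centre of its underside, z up.
- upstand: Low concrete wall with brown stains, fixed: 30 mm thick (its x), 220 mm long (its y), 60 mm high. Its origin is not in the wall but on the slab at the spot where the tin starts: the wall's near face is 35 mm along +x from the origin, its far face 65 mm, and it runs 110 mm to each side along y. z up.
- flat_brush: Bystander: flat laundry brush lying bristles down, wooden back 140 mm (its x) by 50 mm (its y), 40 mm high, loose, between the robot and the work. Origin at the centre of its underside, z up. Leave alone.
Not all that is in view belongs to the job. What is shaped like the bottle but blue is not meant.

How it is judged:
By the outcome, as a careful person would: the job done as asked, in the order asked, and still so for the second after the job is handed in, with the robot touching nothing.
It also fails if it takes over 128 s, if anything falls off the work surface, if the arm or the gripper's body presses on something with over 40 N, if the wrist force passes 120 N, or if a joint passes its speed limit or range.

## Working session

There is one attempt and no reset: what is moved stays moved. The work goes in short steps, each a Python script; the robot and the scene stay as the last script left them, time stands still between calls to the robot, and variables do not carry over. Pictures are saved under pics/ and viewed, at most 14 in all, crops included, and the job is handed in when it is done.

```bash
mkdir -p pics; ls; cat > h.py <<'E'
import numpy as np, cv2
from workcell import *
def world(c,u,v):
    z=float(np.median([d for d in c["range_z"][v-1:v+2,u-1:u+2].ravel() if d>0] or [0]))
    p=np.array([(u-c["cx"])/c["fx"]*z,-(v-c["cy"])/c["fy"]*z,-z,1])
    return (np.array(c["cam_to_world"])@p)[:3]
def cloud(c):
    z=c["range_z"].astype(float); v,u=np.mgrid[:z.shape[0],:z.shape[1]]
    p=np.stack([(u-c["cx"])/c["fx"]*z,-(v-c["cy"])/c["fy"]*z,-z,np.ones_like(z)],-1)
    w=(p@np.array(c["cam_to_world"]).T)[...,:3]; w[z<=0]=np.nan
    return w
E
python3 - <<'E'
from h import *
s=read_state();print(s["time"],s["eef_pos"],s["tool_rot"],s["finger_gap"],grip_point_offset)
for n in("top","side"):
    c=camera(n);cv2.imwrite(f"pics/{n}0.png",cv2.resize(c["image"],None,fx=1.5,fy=1.5));np.save(f"{n}0.npy",c,allow_pickle=True)
    print(n,[k for k in c],c["fx"],c["fy"],c["cx"],c["cy"],np.round(c["cam_to_world"],3).tolist(),c.get("distortion"))
E
```

```text
pics
0.0 [141.72660186 608.37002727 230.73866311] [[-9.73929702e-01  2.26849953e-01 -1.86408660e-04]
 [ 2.26850017e-01  9.73929054e-01 -1.12583864e-03]
 [-7.38476322e-05 -1.13877450e-03 -9.99999349e-01]] 85.344469992388 -18.700000000000003
top ['image', 'range_z', 'fx', 'fy', 'cx', 'cy', 'cam_to_world'] 404.7892624842507 404.7892624842507 250.26489994915963 190.67013149473513 [[-0.015, 0.984, -0.178, 422.181], [-1.0, -0.017, -0.009, 10.634], [-0.012, 0.178, 0.984, 1033.656], [0.0, 0.0, 0.0, 1.0]] None
side ['image', 'range_z', 'fx', 'fy', 'cx', 'cy', 'cam_to_world'] 458.39745933669656 458.39745933669656 262.79393870410604 191.7083452377502 [[0.904, 0.295, -0.309, 275.497], [-0.427, 0.605, -0.672, -703.291], [-0.011, 0.74, 0.673, 742.893], [0.0, 0.0, 0.0, 1.0]] None
```

View pics/top0.png

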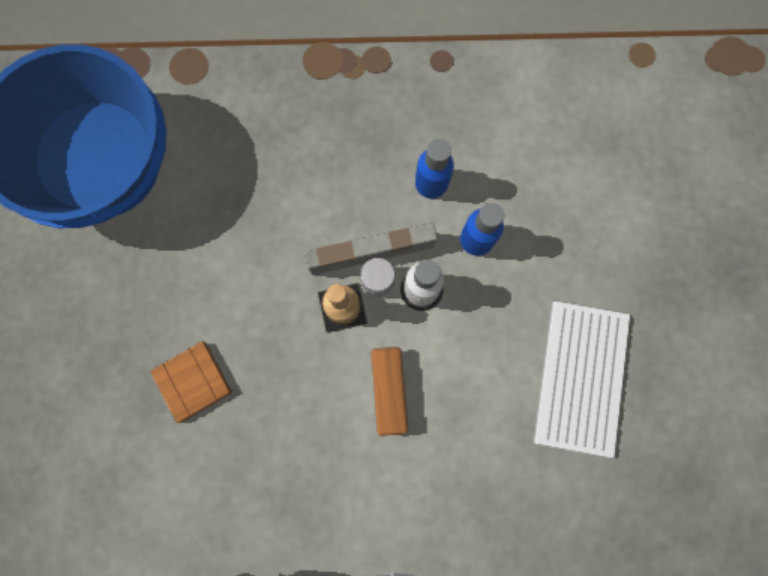

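View pics/side0.png

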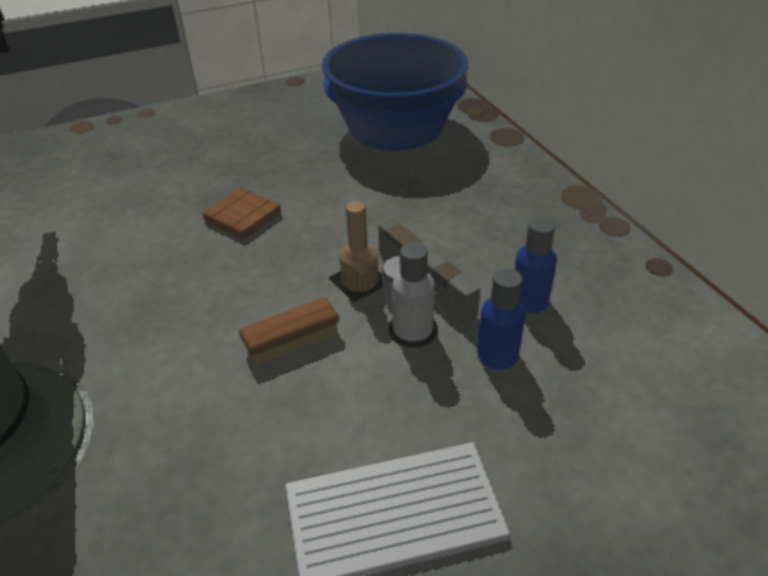

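The top view (at 1.5x) has the white bottle's cap at (427,272) on the round mat and the upright brush at (340,300) on the square mat. The tin is at (378,275), in front of the upstand at (372,248).

Other things in view:
- **Lookalikes:** blue bottles at (437,155) and (488,218), which are not meant. The flat brush at (390,392) is the bystander.
- **Targets:** the board at (583,380) and the stand at (190,382). The stand is reddish wood like the flat brush, but square.

I choose the white bottle, the upright brush and the steel tin.

```bash
cat > m.py <<'E'
from h import *
T=np.load("top0.npy",allow_pickle=True).item();S=np.load("side0.npy",allow_pickle=True).item()
W={"top":cloud(T),"side":cloud(S)}
def circ(p):
    A=np.c_[2*p,np.ones(len(p))];s=np.linalg.lstsq(A,(p**2).sum(1),rcond=None)[0]
    return s[:2],np.sqrt(s[2]+s[:2]@s[:2])
for n,c in(("top",T),("side",S)):
    w=W[n]; print(n,"slab z",np.nanmedian(w[...,2]))
def q(c,u,v): return np.round(world(c,round(u/1.5),round(v/1.5)),1)
for k,u,v in(("cap",427,270),("handle",338,293),("tin",378,274),("flat",390,392),("stand",190,382),("board",583,380),("upst",372,246),("blue1",438,149),("blue2",490,213)): print(k,q(T,u,v))
for k,u,v in(("cap",413,252),("handle",356,208),("flat",290,322),("stand",243,210),("board",395,510)): print("side",k,q(S,u,v))
def sel(n,cx,cy,r,z0,z1):
    w=W[n].reshape(-1,3); m=(np.hypot(w[:,0]-cx,w[:,1]-cy)<r)&(w[:,2]>z0)&(w[:,2]<z1); return w[m]
for k,(u,v),r,bands in(("bottle",(427,270),45,[(10,88),(112,143),(146,156)]),("brush",(338,293),45,[(8,48),(75,138),(141,150)]),("tin",(378,274),33,[(15,55),(57,65)])):
    p0=q(T,u,v)
    for n in W:
        for b in bands:
            p=sel(n,p0[0],p0[1],r,*b)
            if len(p)>8:
                ce,R=circ(p[:,:2]); print(k,n,b,len(p),np.round(ce,1),round(R,1),"mean",np.round(p.mean(0),1))
for k,(u,v),r,b in(("stand",(190,382),85,(14,26)),("board",(583,380),150,(9,21)),("flat",(390,392),85,(33,46)),("upst",(372,246),130,(52,66))):
    p0=q(T,u,v)
    for n in W:
        p=sel(n,p0[0],p0[1],r,*b)
        if k=="upst": # drop tin
            t=q(T,378,274); p=p[np.hypot(p[:,0]-t[0],p[:,1]-t[1])>33]
        if len(p)>8: print(k,n,len(p),"z",round(np.median(p[:,2]),1),cv2.minAreaRect(p[:,:2].astype(np.float32)))
# bowl
w=W["top"].reshape(-1,3);b=w[(w[:,2]>60)&(w[:,1]>150)];print("bowl",np.nanmin(b,0),np.nanmax(b,0))
cv2.imwrite("pics/crop.png",cv2.resize(T["image"][140:230,200:315],None,fx=6.5,fy=6.5,interpolation=cv2.INTER_CUBIC))
E
python3 m.py
```

```text
top slab z 0.0010242583146009565
side slab z 0.10258535182833839
cap [604.2 -58.5 153.4]
handle [573.5  75.2 148.9]
tin [617.5  15.3  59.5]
flat [428.8  -0.9  39.5]
stand [448.7 328.6  20.5]
board [ 443.5 -320.8   15.7]
upst [666.1  24.4  57.7]
blue1 [795.5 -80.7 150.1]
blue2 [ 690.8 -156.3  150.2]
side cap [598.8 -61.8 154.3]
side handle [571.4  71.5 148.7]
side flat [431.1  -2.1  39.2]
side stand [452.6 324.   20. ]
side board [ 446.9 -322.6   13.6]
bottle top (10, 88) 114 [602.6 -58.2] 29.8 mean [579.7 -49.3  52.9]
bottle top (112, 143) 40 [602.7 -58.3] 18.6 mean [589.2 -52.7 128.9]
bottle top (146, 156) 215 [602.3 -58.2] 13.6 mean [602.1 -58.  153.3]
bottle side (10, 88) 698 [601.7 -56.3] 29.5 mean [590.9 -76.8  50.5]
bottle side (112, 143) 205 [601.7 -56.4] 18.2 mean [595.2 -68.4 128.2]
bottle side (146, 156) 215 [600.7 -58.2] 14.3 mean [600.  -59.6 152.8]
brush top (8, 48) 44 [574.7  77.5] 30.1 mean [552.4  70.3  28.4]
brush top (75, 138) 52 [574.3  77.4] 14.7 mean [563.9  72.5 108.7]
brush top (141, 150) 123 [573.4  77.3] 10.6 mean [573.2  77.3 147.7]
brush side (8, 48) 319 [5
[... 817 characters left out ...]
rd side 9270 z 14.6 ((447.060791015625, -319.4203186035156), (131.38633728027344, 240.28297424316406), 78.61861419677734)
flat top 1178 z 39.5 ((431.1849365234375, 0.4509391784667969), (139.24966430664062, 49.87038040161133), 3.646655559539795)
flat side 1099 z 39.3 ((429.8867492675781, 1.3947029113769531), (138.941650390625, 52.417259216308594), 3.8980016708374023)
upst top 1275 z 59.8 ((621.8317260742188, 17.49317169189453), (127.5620346069336, 219.92674255371094), 11.245457649230957)
upst side 1002 z 59.7 ((619.87548828125, 17.46466064453125), (129.3793487548828, 221.29698181152344), 12.320841789245605)
bowl [694.1272054  358.5410658   60.05995282] [990.09022267 630.76001376 150.49807609]
```

View pics/crop.png

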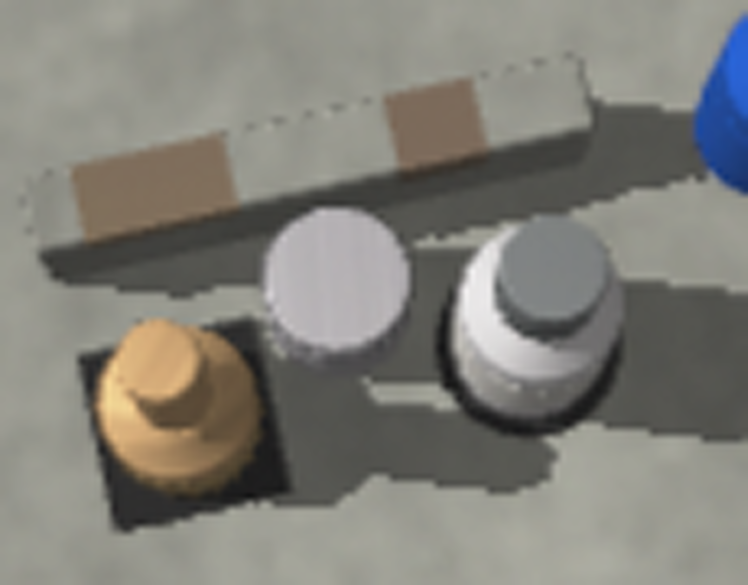

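Each object's fitted radius and height match the given sizes: bottle (602,-57.5), brush (573.7,78) and tin (618.6,16.3). Both distances to the tin are about 77 mm as stated. The crop confirms the white bottle on the round mat at (535,330), the brush on the square mat at (180,420), and the tin at (335,285).

```bash
cat >> h.py <<'E'
BOT=np.array([602.,-57.5]);BRU=np.array([573.7,78.]);TIN=np.array([618.6,16.3])
BX=np.array([.981,-.196]);BOARD=np.array([447.6,-320.1]);STAND=np.array([451.,331.])
P_BOT=BOARD+58*BX;P_BRU=BOARD-58*BX
def R(a):  # tool down, closing axis y at angle a
    y=np.array([np.cos(a),np.sin(a),0]);z=np.array([0,0,-1.]);return np.c_[np.cross(y,z),y,z]
A=np.deg2rad(90+11.7)
def st(*k):
    s=read_state();print(round(s["time"],1),np.round(s["eef_pos"],1),"gap",round(s["finger_gap"],1),"F",np.round(s["ft_force"],1),"pad",np.round(s["gripper_force"],1),*k)
def pick(xy,z,up,fine=60):
    movep([*xy,up],R(A)); movel([*xy,z+fine],max_speed=200); movel([*xy,z],max_speed=80); clamp(); st("clamped")
    movel([*xy,up],max_speed=150); st("lifted")
def place(xy,z,up,ret=None):
    movel([*xy,up],max_speed=250); movel([*xy,z+10],max_speed=150)
    print("touch",movel([*xy,z-3],max_speed=15,guard=6)); st("down"); open_gripper()
    movel([*xy,ret or up],max_speed=150); st("clear")
E
python3 - <<'E'
from m import *
w=W["top"].reshape(-1,3)
d=np.array([np.cos(A),np.sin(A)]);n=np.array([d[1],-d[0]])
r=w[:,:2]-TIN;m=(abs(w[:,2]-60)<4)&(r@n>33)&(r@n<70)&(abs(r@d)<112)
rect=cv2.fitLine(w[m][:,:2].astype(np.float32),cv2.DIST_L2,0,.01,.01).ravel()
print("upst",np.rad2deg(np.arctan2(rect[1],rect[0])),m.sum(),np.round((r[m]@n).min(),1),np.round((r[m]@n).max(),1))
for name,xy,z in(("bot",BOT,115),("bru",BRU,106),("tin",TIN,9),("pb",P_BOT,126),("pbr",P_BRU,117),("st",STAND,30)):
    print(name,np.round(xy),[None if (q:=inverse_kinematics([*xy,h],R(A+t)))is None else np.round(q,2).tolist() for h in(z,240) for t in(0,np.pi)])
E
```

```text
top slab z 0.0010242583146009565
side slab z 0.10258535182833839
cap [604.2 -58.5 153.4]
handle [573.5  75.2 148.9]
tin [617.5  15.3  59.5]
flat [428.8  -0.9  39.5]
stand [448.7 328.6  20.5]
board [ 443.5 -320.8   15.7]
upst [666.1  24.4  57.7]
blue1 [795.5 -80.7 150.1]
blue2 [ 690.8 -156.3  150.2]
side cap [598.8 -61.8 154.3]
side handle [571.4  71.5 148.7]
side flat [431.1  -2.1  39.2]
side stand [452.6 324.   20. ]
side board [ 446.9 -322.6   13.6]
bottle top (10, 88) 114 [602.6 -58.2] 29.8 mean [579.7 -49.3  52.9]
bottle top (112, 143) 40 [602.7 -58.3] 18.6 mean [589.2 -52.7 128.9]
bottle top (146, 156) 215 [602.3 -58.2] 13.6 mean [602.1 -58.  153.3]
bottle side (10, 88) 698 [601.7 -56.3] 29.5 mean [590.9 -76.8  50.5]
bottle side (112, 143) 205 [601.7 -56.4] 18.2 mean [595.2 -68.4 128.2]
bottle side (146, 156) 215 [600.7 -58.2] 14.3 mean [600.  -59.6 152.8]
brush top (8, 48) 44 [574.7  77.5] 30.1 mean [552.4  70.3  28.4]
brush top (75, 138) 52 [574.3  77.4] 14.7 mean [563.9  72.5 108.7]
brush top (141, 150) 123 [573.4  77.3] 10.6 mean [573.2  77.3 147.7]
brush side (8, 48) 319 [5
[... 969 characters left out ...]
9365234375, 0.4509391784667969), (139.24966430664062, 49.87038040161133), 3.646655559539795)
flat side 1099 z 39.3 ((429.8867492675781, 1.3947029113769531), (138.941650390625, 52.417259216308594), 3.8980016708374023)
upst top 1275 z 59.8 ((621.8317260742188, 17.49317169189453), (127.5620346069336, 219.92674255371094), 11.245457649230957)
upst side 1002 z 59.7 ((619.87548828125, 17.46466064453125), (129.3793487548828, 221.29698181152344), 12.320841789245605)
bowl [694.1272054  358.5410658   60.05995282] [990.09022267 630.76001376 150.49807609]
upst -78.06285 1015 34.6 66.9Traceback (most recent call last):
  File "<stdin>", line 8, in <module>
TypeError: 'numpy.float64' object is not callable
```

```bash
sed -i 's/90+11.7/90+11.9/' h.py
python3 - <<'E'
from h import *
for name,xy,z in(("bot",BOT,115),("bru",BRU,106),("tin",TIN,9),("pb",P_BOT,126),("pbr",P_BRU,117),("st",STAND,30)):
    print(name,np.round(xy),[None if (q:=inverse_kinematics([*xy,h],R(A+t)))is None else np.round(q,2).tolist() for h in(z,250) for t in(0,np.pi)])
E
```

```text
bot [602. -58.] [[-0.12, 0.64, 0.17, 1.76, -0.15, 0.76, 1.9], [-0.46, 0.76, 0.71, 1.78, -0.64, 0.85, -0.81], [-0.31, 0.51, 0.45, 1.65, -0.25, 1.04, 2.0], [-0.52, 0.6, 0.81, 1.66, -0.48, 1.09, -0.94]]
bru [574.  78.] [[-0.26, 0.61, 0.03, 1.83, -0.03, 0.7, 1.57], [-0.67, 0.72, 0.64, 1.85, -0.6, 0.78, -1.07], [-0.4, 0.44, 0.22, 1.71, -0.11, 1.0, 1.64], [-0.74, 0.53, 0.74, 1.73, -0.4, 1.04, -1.22]]
tin [619.  16.] [[-0.08, 0.81, -0.06, 1.74, 0.08, 0.59, 1.59], [-0.51, 0.93, 0.61, 1.77, -0.78, 0.71, -0.83], [-0.33, 0.51, 0.3, 1.61, -0.17, 1.05, 1.8], [-0.61, 0.61, 0.77, 1.62, -0.46, 1.1, -1.08]]
pb [ 504. -331.] [[0.79, 0.65, -0.45, 1.73, 0.36, 0.85, 1.96], [0.04, 0.73, 0.68, 1.77, -0.59, 0.85, -0.36], [0.79, 0.5, -0.45, 1.62, 0.24, 1.08, 2.06], [-0.06, 0.61, 0.85, 1.67, -0.5, 1.1, -0.43]]
pbr [ 391. -309.] [[0.4, 0.5, 0.2, 2.04, -0.17, 0.62, 2.49], [-0.21, 0.93, 1.22, 2.06, -1.08, 1.02, 0.24], [0.91, 0.32, -0.45, 1.89, 0.17, 0.97, 2.16], [-0.19, 0.48, 1.02, 1.94, -0.48, 1.0, -0.3]]
st [451. 331.] [[-0.68, 0.71, -0.09, 1.9, 0.11, 0.53, 0.94], [-1.05, 0.77, 0.44, 1.92, -0.58, 0.58, -1.58], [-0.72, 0.4, -0.03, 1.75, 0.01, 0.99, 1.03], [-1.21, 0.47, 0.67, 1.78, -0.34, 1.01, -1.77]]
```

```bash
sed -i 's/deg2rad(90+11.9)/deg2rad(90+11.9-180)/' h.py
python3 - <<'E'
from h import *
pick(BOT,115,265)
E
```

```text
5.0 [602.2 -57.6 115.4] gap 36.4 F [-0.  -1.4  5.5] pad 60.2 clamped
6.1 [601.6 -57.4 264.1] gap 36.5 F [-0.1  0.5 -4.9] pad 60.4 lifted
```

```bash
python3 - <<'E'
from h import *
place(P_BOT,126,265)
pick(BRU,106,265)
place(P_BRU,117,265)
c=camera("top");cv2.imwrite("pics/t1.png",cv2.resize(c["image"],None,fx=1.5,fy=1.5));np.save("top1.npy",c,allow_pickle=True)
E
```

```text
touch True
9.1 [ 504.5 -331.5  126.3] gap 36.2 F [-0.8  0.2  7. ] pad 61.6 down
10.7 [ 504.3 -331.1  264.2] gap 85.3 F [-0.5  0.9  0.6] pad 0.0 clear
14.3 [573.9  77.9 106.3] gap 28.8 F [-1.3  0.2  5.4] pad 59.3 clamped
15.5 [573.3  78.  264.2] gap 28.6 F [ 0.8  0.1 -3.8] pad 59.3 lifted
touch True
19.1 [ 390.7 -308.8  117.2] gap 28.8 F [-0.3 -0.1  8.7] pad 60.6 down
20.8 [ 390.4 -308.4  264.3] gap 85.4 F [ 0.4 -0.1 -0.4] pad 0.0 clear
```

View pics/t1.png

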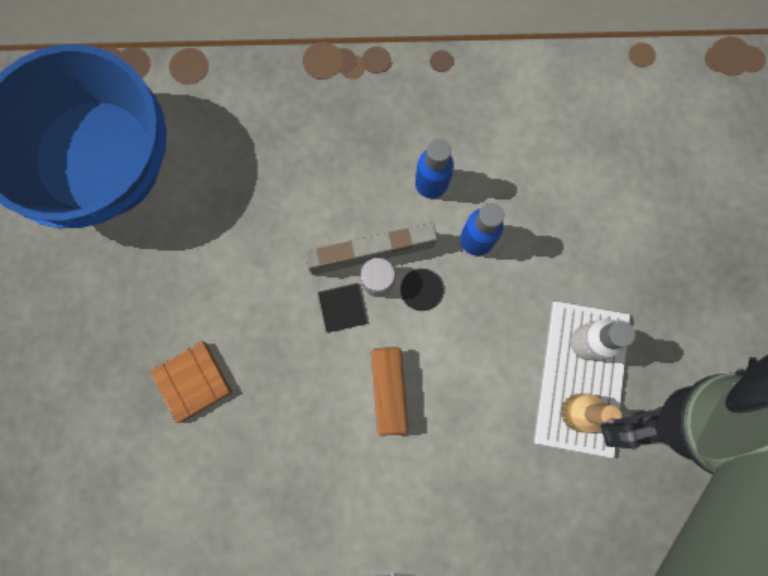

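The bottle at (600,340) and the brush at (590,412) stand upright on the board. Both mats are bare, with the square at (343,308) and the round at (422,290), and the tin hasn't moved. Next I'll check the mat centres and move the tin.

```bash
python3 - <<'E'
from h import *
c=np.load("top1.npy",allow_pickle=True).item();w=cloud(c);g=c["image"].max(2)
for n,xy in(("round",BOT),("square",BRU)):
    m=(np.hypot(w[...,0]-xy[0],w[...,1]-xy[1])<58)&(w[...,2]>2.2)&(w[...,2]<8)
    p=w[m][:,:2].astype(np.float32);print(n,len(p),np.round(p.mean(0),1),np.round(np.median(w[m][:,2]),1),cv2.minAreaRect(p),cv2.minEnclosingCircle(p))
m=(np.hypot(w[...,0]-TIN[0],w[...,1]-TIN[1])<33)&(abs(w[...,2]-60)<4)&((w[...,:2]-TIN)@[.98,.2]<31)
print("tin",cv2.minEnclosingCircle(w[m][:,:2].astype(np.float32)))
E
```

```text
round 588 [601.9 -59.1] 4.0 ((601.8748779296875, -62.13771057128906), (99.75251770019531, 112.88084411621094), 78.19432067871094) ((602.42919921875, -58.095359802246094), 57.74676513671875)
square 705 [573.6  77.9] 3.9 ((575.4046020507812, 77.91395568847656), (105.52320098876953, 111.81067657470703), 8.541807174682617) ((572.95751953125, 77.98008728027344), 57.367515563964844)
tin ((618.8504638671875, 16.57120132446289), 28.82660484313965)
```

```bash
python3 - <<'E'
from h import *
pick(TIN,9,200)
place(STAND,29,200,260)
c=camera("top")
cv2.imwrite("pics/t2.png",cv2.resize(c["image"][200:310,80:240],None,fx=4,fy=4))
w=cloud(c)
m=(np.hypot(w[...,0]-STAND[0],w[...,1]-STAND[1])<45)&(abs(w[...,2]-80)<4)
if m.any(): print("tin",cv2.minEnclosingCircle(w[m][:,:2].astype(np.float32)),w[m].mean(0),m.sum())
E
```

```text
24.5 [618.9  16.4   9.8] gap 56.6 F [-2.3  1.7 10.3] pad 63.6 clamped
25.9 [618.2  16.3 199.2] gap 56.4 F [ 0.1  0.3 -2.3] pad 64.0 lifted
touch True
29.3 [451.  331.   29.7] gap 56.6 F [-2.  -1.2 11.5] pad 65.3 down
31.4 [450.8 330.8 259.4] gap 85.6 F [ 0.3 -0.1 -0.2] pad 0.0 clear
tin ((451.4107971191406, 330.3518371582031), 28.62538719177246) [450.06101168 328.71407814  79.76496389] 405
```

View pics/t2.png

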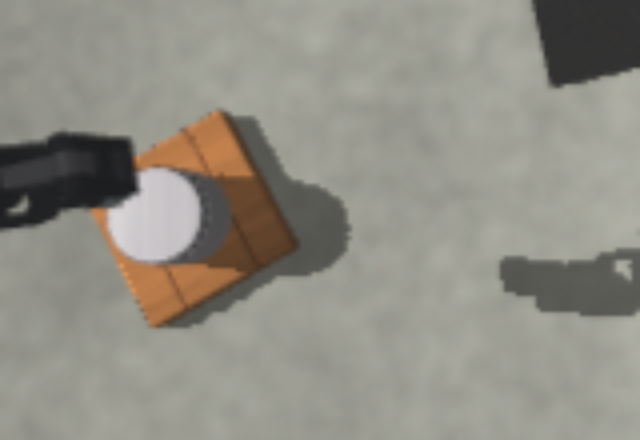

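The tin stands upright in the middle of the block: crop (155,215), centre (451,330), top at z = 80. Now I'll return the bottle and the brush.

```bash
python3 - <<'E'
from h import *
pick(P_BOT,126,265); place(BOT,115,265)
pick(P_BRU,117,265); place(BRU,106,265)
movep([400,-330,300],R(A));st()
for n in("top","side"):
    c=camera(n);cv2.imwrite(f"pics/{n}3.png",cv2.resize(c["image"],None,fx=1.5,fy=1.5));w=cloud(c)
    for k,xy,z0,z1 in(("bottle",BOT,10,92),("bottlecap",BOT,114,148),("brush",BRU,10,50),("handle",BRU,78,142),("flat",[430,1],33,46)):
        m=(np.hypot(w[...,0]-xy[0],w[...,1]-xy[1])<(85 if k=="flat" else 45))&(w[...,2]>z0)&(w[...,2]<z1);p=w[m][:,:2]
        if k=="flat": print(k,cv2.minAreaRect(p.astype(np.float32)));continue
        s=np.linalg.lstsq(np.c_[2*p,np.ones(len(p))],(p**2).sum(1),rcond=None)[0];print(n,k,np.round(s[:2],1),round(np.sqrt(s[2]+s[:2]@s[:2]),1))
E
```

```text
35.8 [ 504.7 -331.7  126.3] gap 36.5 F [-0.5 -0.9  6.4] pad 60.2 clamped
36.9 [ 504.2 -331.1  264.1] gap 36.6 F [-0.2 -0.  -4.9] pad 60.4 lifted
touch True
39.9 [602.  -57.6 115.3] gap 36.7 F [-1.1 -0.6  7.6] pad 61.8 down
41.6 [601.7 -57.3 264.2] gap 85.3 F [ 0.3  0.2 -0.3] pad 0.0 clear
44.9 [ 390.9 -308.9  117.3] gap 28.2 F [-0.3 -0.6  5.3] pad 59.3 clamped
46.0 [ 390.4 -308.4  264.3] gap 28.8 F [ 0.3  0.4 -3.4] pad 59.3 lifted
touch True
49.7 [573.7  77.9 106.2] gap 28.9 F [-0.4  0.   9.3] pad 60.8 down
51.5 [573.4  78.  264.3] gap 85.8 F [-0.1  0.7  0.8] pad 0.0 clear
53.1 [ 400.9 -329.2  299.8] gap 85.5 F [ 0.3  0.5 -0.9] pad 0.0
top bottle [602.3 -58.1] 29.7
top bottlecap [602.7 -58.3] 18.8
top brush [574.7  77.3] 30.2
top handle [574.1  77.3] 14.7
flat ((431.26953125, 0.4240913391113281), (139.67291259765625, 49.87470245361328), 3.6342203617095947)
side bottle [601.6 -57.2] 28.7
side bottlecap [601.1 -56.9] 17.8
side brush [585.9  68.2] 13.3
side handle [0. 0.] 0.0
flat ((428.0054016113281, 0.9328880310058594), (135.60769653320312, 53.35224151611328), 2.9703049659729004)
```

View pics/top3.png

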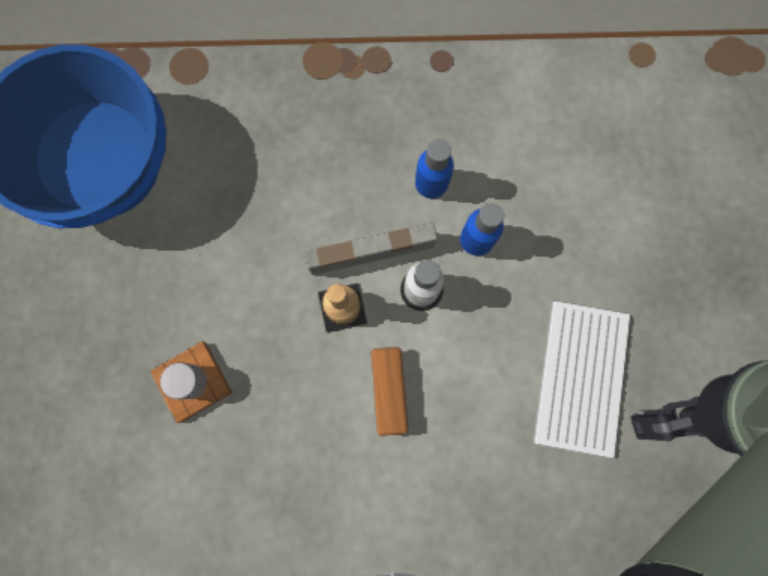

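View pics/side3.png

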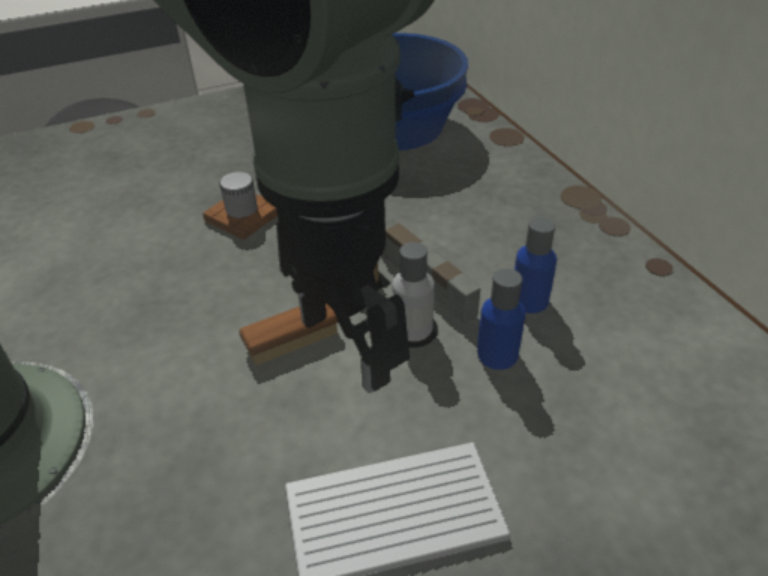

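The bottle (425,285) and brush (340,303) are back upright in the middle of their mats. The tin (180,380) is on the block, the flat brush (390,392) hasn't moved, and the arm is clear.

```bash
python3 -c "
from workcell import *
print(finish_job())"
```

```text
the job is handed in; nothing more can be done
None
```

The job is handed in at about 53 s: the tin stands in the middle of the wooden block, the bottle is back on the round mat and the brush on the square mat, all three upright and released, and the flat brush hasn't moved.

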